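# Pull the air filter of the tube sealer and hold it to the light panel

## Task

The tube sealer's air filter is due for its check: first clear the shut service flap on top by putting the clamp back in the steel instrument tray and the highlighter pen back in the pen tray, each with its like. Then swing the flap up by its handle until it stands open and stays so, draw the filter plate straight up out of the unit by its tab, and hold it upright and broadside close in front of the middle of the lit viewing panel (less than 15 cm from it, not touching), its pleats wholly before the lit face. Finish while holding it still there in the gripper, the flap left open, and do not shift the other things standing about on the bench.

Things in the scene. Friction and masses are not known exactly. Their poses are not given: they have to be found in the camera images.
- clamp_center (a point): Steel clamp (haemostat) lying flat on the shut flap; the point is its centre, 4 mm above its underside. 126 mm long along its x: two finger rings at the -x end (45 mm wide together), then a shank 11 mm wide (y), 8 mm thick, from 23 mm behind to 27 mm ahead of this point (grip it there, across y), then 7 mm wide jaws. 45 g. A like spare clamp lies in the instrument tray.
- marker_center (a point): White and grey flat highlighter pen lying on the closed flap of the sealer; the point is its centre, 7.5 mm above its underside. 110 mm long along its own x (from -55 to +55 mm), 24 mm wide (y), 15 mm thick; it does not roll. 30 g. A second, like pen already lies in the pen tray.
- instrument_tray: Open stainless steel instrument tray, fixed to the bench, 130 mm (its x) x 190 mm (its y), walls 30 mm high and 3 mm thick, inner floor 3 mm up. Origin: centre of its underside, on the bench. A spare clamp lies along y near the +x long wall; the half towards -x is empty.
- pen_tray: Open light-grey plastic pen tray, fixed to the bench, 130 mm (its x) x 190 mm (its y), walls 40 mm high and 4 mm thick, inner floor 4 mm up. Origin: centre of its underside, on the bench. A spare highlighter lies along y near the +x long wall; the half towards -x is empty.
- sealer: Fixed bench tube sealer, white and lime box 280 (x) x 260 (y) x 170 mm high, origin at its underside's centre; front, with sealing head out to x = -190 mm, towards -x. Under the flap the flat top has a well (x -100 to 30, y -105 to 105 mm, floor 115 mm above the bench); in its floor, at x = -30 mm, a slot along y holds the filter plate. Shut flap, slot and plate share the sealer's axes.
- flap (a joint): Opening angle of the service flap on top of the sealer, rad: 0 shut (level), grows as its front edge lifts and swings up and back away from the front, stop at 1.9. The hinge is stiff: the flap stays at any angle where it is left; about 2 N at the handle moves it.
- flap_hinge (a point): Point on the flap's hinge line, in its middle; the line runs along the sealer's y, 170 mm above the bench. The flap reaches 170 mm from it towards the sealer's -x when shut, is 220 mm wide and 6 mm thick, and its upper face lies 6 mm above the line.
- flap_handle (a point): Middle of the flap's steel U handle: a round bar 8 mm thick and 90 mm long, parallel to the hinge line, held by a post at each end. Shut: 150 mm from the hinge line towards the sealer's -x and 42 mm above it (36 mm above the flap's upper face). It moves with the flap, on the flap's outer side.
- filter_tab (a point): Centre of the filter plate's pull tab: 10 mm thick (x), 50 mm wide (y), 35 mm high (z), in the middle of the plate's top edge. At the start it stands upright in the well under the flap, its top 15 mm below the shut flap's underside, its root 5 mm above the well's floor, the plate's bottom 20 mm above the bench. It comes out straight up, by about 160 mm.
- filter_center (a point): Centre of the filter plate's pleated square, 67.5 mm below the tab's centre. The plate is an upright grey frame 12 mm thick (its x), 130 mm wide (its y), 100 mm high (z), the pleats 110 x 80 mm within it. 120 g or so. It fits the slot with 3 mm play on every side.
- lit_center (a point): Centre of the lit face of the white LED viewing panel that stands on the bench, fixed. The lit face is upright, 260 mm wide (its y) x 180 mm high (z), 155 mm above the bench at this point, and looks along its own -x. The casing is 290 mm wide, its top 260 mm above the bench; its foot reaches 20 mm ahead of the face.
- tube_rack: Bystander, to be left alone: white rack of capped sample tubes, 70 x 170 x 92 mm. Origin at the centre of its underside.
- label_roll: Bystander, to be left alone: upright roll of paper labels, 84 mm across, 55 mm high. Origin at the centre of its underside.
- spray: Bystander, to be left alone: closed round bottle of disinfectant, 64 mm across, 170 mm high. Origin at the centre of its underside.
- stapler: Bystander, to be left alone: stapler, 35 x 140 mm, about 60 mm high. Origin at the centre of its underside.
- beaker: Bystander, to be left alone: clear plastic cup, 66 mm across, 80 mm high. Origin at the centre of its underside.

How it is judged:
By the outcome, as a careful person would: the job done as asked, in the order asked, and still so for the second after the job is handed in, while the arm keeps its last pose, push and grip.
It also fails if it takes over 72 s, if anything falls off the work surface, if the arm or the gripper's body presses on something with over 40 N, if the wrist force passes 120 N, or if a joint passes its speed limit or range.

## Robot

A 6-joint arm with a two-finger parallel gripper is mounted at the origin on the work surface. World frame = base frame: x ahead of the robot, y to its left, z up, the work surface at z = 0. Lengths are in m, angles in rad, forces in N, time in s.
With the tool pointing down it reaches from about 0.275 to 0.875 m from the base axis. Payload 12.5 kg.
Tool frame: the origin (TCP) lies at the very end of the fingers, on their centre line; the grasp point (between the pads) lies 19 mm behind it; x points along the fingers, y is the direction in which the jaws open and shut, and the axes are right-handed (so a half turn about x gives the same grasp; the last joint's range is limited). The gripper opens to 85 mm and grips with 20 to 120 N. Pads are 22 mm wide; open, the fingers measure 114 mm over their backs; the gripper's body (76 mm by 85 mm) begins 54 mm behind the grasp point. The pads swing forward as they close: fully open they stand 13 mm farther back than shut.
Start: joints at [-1.345, 0.351, 1.652, -0, 1.139, -0.085], TCP at [0.168, -0.524, 0.21] pointing down, gripper open.
Joint ranges: [-2.75, 2.75], [-0.79, 2.1], [0.01, 2.65], [-1.57, 4.71], [0.07, 3.14], [-2.87, 2.87]. Speed limits (rad/s): [2.22, 2.22, 2.79, 3.14, 3.14, 3.14].

## Interface

Orientations are given as a 3x3 rotation matrix whose columns are the frame's x, y, z axes.
In Python, from bench import manip gives the robot as it stands. Calls block until the motion is done:
- manip.move_ptp(position, orientation): joint-space move of the TCP to a pose.
- manip.move_l(position, attitude=None, max_speed=0.15): straight line of the TCP; attitude=None keeps the orientation; max_speed is the mean speed in m/s.
- manip.move_j(angles): joint-space move.
- manip.set_gripper(opening, effort=None): opening from 0.0 (shut) to 1.0 (fully open); effort is the grip in N (None keeps the last); returns when the fingers have stopped.
- manip.dwell(seconds).
- manip.inverse_kinematics(position, orientation): joint angles nearest the present ones, or None.
- manip.grab_frame(name): name is "scene" or "top" or "wrist"; returns (picture, depth): 420x560x3 uint8, red, green, blue; 420x560 float32, m along the optical axis (not along the pixel's ray), 0 where there is no reading.
- manip.get_calibration(name): a dict with "camera_matrix" (3x3 intrinsics, pixels), "R" (3x3) and "t" (3): a world point X has camera coordinates R X + t. Camera axes: x right, y down, z forward; pixel columns grow to the right and rows downward; lengths in m; the calibration is good to about 2 mm. A picture is of the moment at which its call begins: read the wrist's pose just before it. get_calibration takes no time and is no camera call; for the wrist camera it gives the pose at the moment of the call.
A pose or a line that the arm cannot do raises manip.Unreachable and nothing moves.
- manip.sign_off(): hands the job in, once; it reports no verdict.
Trained networks look in the newest picture that a camera, given by its name, has taken for a name from the list of things; names that differ only in an ending like _2 or _b are one class to them, and where a whole thing is asked for, a point or a joint stands for the part that bears it (a point fixed in the world has none). Each returns a list of dicts, best first, with "confidence" (0 to 1); they miss things now and then, are a little off and sometimes report something else, mostly with a low value. They report only what shows in the picture. A call takes as long as a camera call.
- manip.look_for(camera, name): "at" ([x, y, z] in m, in world coordinates, good to about 4 mm: the middle of the surface that is visible of it).
Readings, each from a call of its own:
- manip.current_time(): time.
- manip.current_qpos(): joint angles.
- manip.current_joint_vel(): joint speeds.
- manip.current_joint_torque(): joint torques, N m.
- manip.current_ee_pos(): TCP position.
- manip.current_tcp_rot(): TCP orientation.
- manip.current_force(): force on the tool from outside, world axes, zero at the start.
- manip.current_ft_torque(): the same for the moment, N m.
- manip.current_grip_width(): opening from 0.0 (shut) to 1.0 (fully open).
Only numpy, scipy, OpenCV 4.12 (cv2) and the standard library are available. Lean on these libraries where they do the work, as an engineer would, in place of code of your own. Each camera call takes 0.05 s, during which the arm holds its last target.

## Working session

There is one attempt and no reset: what is moved stays moved. The work goes in short steps, each a Python script; the robot and the scene stay as the last script left them, time stands still between calls to the robot, and variables do not carry over. Pictures are saved under pics/ and viewed, and the job is handed in when it is done.

```bash
mkdir -p pics; ls; python3 - <<'E'
from bench import manip
import cv2,numpy as np
print(manip.current_time())
for n in ["scene","top"]:
    p,d=manip.grab_frame(n); cv2.imwrite(f"pics/{n}0.png",p[:,:,::-1]); np.savez(f"pics/{n}0.npz",p=p,d=d,**manip.get_calibration(n))
    for k in ["clamp_center","marker_center","instrument_tray","pen_tray","sealer","flap_handle","lit_center","tube_rack","label_roll","spray","stapler","beaker"]:
        try:
            print(n,k,[(np.round(r["at"],3).tolist(),round(r["confidence"],2)) for r in manip.look_for(n,k)])
        except Exception as e: print(n,k,e)
print(manip.current_time())
E
```

```text
pics
0.0
scene clamp_center [([0.521, -0.015, 0.184], 0.62)]
scene marker_center [([0.568, -0.122, 0.188], 0.68)]
scene instrument_tray [([0.428, 0.376, 0.005], 0.57)]
scene pen_tray [([0.597, 0.368, 0.006], 0.64)]
scene sealer [([0.637, -0.046, 0.168], 0.9), ([0.793, -0.152, 0.11], 0.69)]
scene flap_handle [([0.534, -0.064, 0.177], 0.83), ([0.521, -0.02, 0.183], 0.48)]
scene lit_center [([0.61, -0.484, 0.164], 0.88)]
scene tube_rack [([0.341, -0.306, 0.057], 0.78), ([0.596, 0.367, 0.003], 0.17)]
scene label_roll [([0.775, 0.164, 0.053], 0.93)]
scene spray [([0.794, -0.152, 0.112], 0.95), ([0.609, -0.482, 0.168], 0.39), ([0.34, -0.308, 0.055], 0.38)]
scene stapler [([0.495, -0.299, 0.043], 0.88), ([0.339, -0.311, 0.057], 0.46)]
scene beaker [([0.738, -0.284, 0.056], 0.87)]
top clamp_center [([0.521, -0.017, 0.184], 0.66), ([0.576, -0.492, 0.171], 0.63)]
top marker_center [([0.557, -0.124, 0.187], 0.7)]
top instrument_tray [([0.44, 0.378, 0.002], 0.93)]
top pen_tray [([0.609, 0.364, 0.007], 0.65), ([0.443, 0.378, 0.002], 0.28)]
top sealer [([0.555, -0.062, 0.169], 0.94), ([0.76, 0.166, 0.054], 0.29)]
top flap_handle [([0.531, -0.06, 0.174], 0.57)]
top lit_center [([0.575, -0.491, 0.169], 0.68)]
top tube_rack []
top label_roll [([0.76, 0.162, 0.053], 0.8)]
top spray [([0.762, -0.153, 0.123], 0.7)]
top stapler [([0.478, -0.3, 0.05], 0.69)]
top beaker [([0.744, -0.286, 0.045], 0.83), ([0.609, 0.366, 0.008], 0.46)]
1.3
```

View pics/scene0.png

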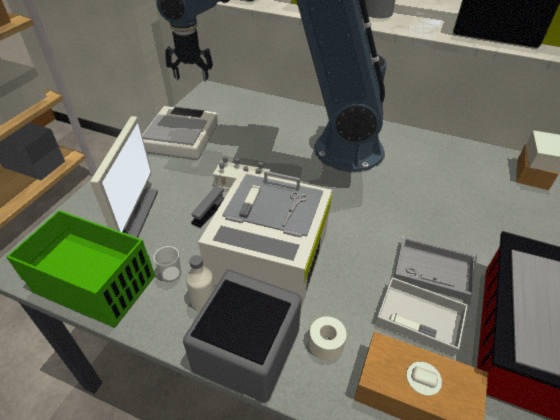

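View pics/top0.png

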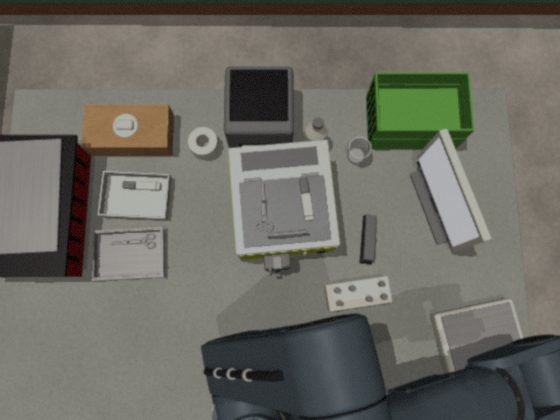

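```bash
cat > h.py <<'E'
import numpy as np
def cloud(f):
    z=np.load(f); K=z["camera_matrix"];R=z["R"];t=z["t"];d=z["d"]
    v,u=np.mgrid[:420,:560]
    c=np.stack([(u-K[0,2])*d/K[0,0],(v-K[1,2])*d/K[1,1],d],-1)
    W=(c-t)@R
    W[d==0]=np.nan
    return W,z["p"]
E
python3 - <<'E'
from h import *
import cv2
for n in ["scene","top"]:
    z=np.load(f"pics/{n}0.npz"); print(n,z["camera_matrix"].tolist(),(-z["R"].T@z["t"]).round(3),z["R"][2].round(2))
    W,p=cloud(f"pics/{n}0.npz")
    X=W.reshape(-1,3)
    # height map
    H=np.zeros((600,500,3),np.uint8)
    ok=~np.isnan(X[:,0])
    i=((0.95-X[ok,0])/0.0015).round().astype(int); j=((0.55-X[ok,1])/0.0022).round().astype(int)
    m=(i>=0)&(i<600)&(j>=0)&(j<500)
    H[i[m],j[m]]=p.reshape(-1,3)[ok][m]
    cv2.imwrite(f"pics/bev_{n}.png",H[:,:,::-1])
E
```

```text
scene [[425.1966787033497, 0.0, 279.55365295506357], [0.0, 425.1966787033497, 212.63858093474124], [0.0, 0.0, 1.0]] [1.265 0.243 0.931] [-0.66 -0.26 -0.71]
top [[507.9445460846602, 0.0, 277.5713845921383], [0.0, 507.9445460846602, 207.64867311583788], [0.0, 0.0, 1.0]] [ 0.277 -0.047  1.442] [ 0.2  -0.   -0.98]
```

The top view shows the sealer's front (handle, about 288,235) facing the robot. The clamp lies at about (264,207) with its rings at the bottom, and the pen at (307,197). The trays are at (135,195) for pens and (130,253) for steel, and the lit panel is at (450,190). The tube rack and stapler stand between the sealer and the panel. Next I'll measure the geometry.

```bash
python3 - <<'E'
from h import *
import cv2
for n in ["top","scene"]:
    W,p=cloud(f"pics/{n}0.npz"); 
    z=W[...,2]; x=W[...,0]; y=W[...,1]
    def rect(m,name):
        P=W[m][:,:2].astype(np.float32)
        r=cv2.minAreaRect(P); print(n,name,m.sum(),"c",np.round(r[0],4),"size",np.round(r[1],4),"ang",round(r[2],2),"zmed",np.median(z[m]).round(4), "corners",np.round(cv2.boxPoints(r),3).tolist())
    top=(z>0.155)&(z<0.182)&(x>0.4)&(x<0.85)&(y>-0.22)&(y<0.12)
    nb,l,st,_=cv2.connectedComponentsWithStats(cv2.morphologyEx(top.astype(np.uint8),cv2.MORPH_OPEN,np.ones((3,3))))
    rect(l==1+np.argmax(st[1:,4]),"sealer top")
    g=p.astype(int).mean(-1)
    hist=np.histogram(z[top],bins=np.arange(.155,.2,.002)); print(hist[0].tolist())
    zz=(z>0.1)&(z<0.25)&(x>0.4)&(x<0.8)&(y>-0.62)&(y<-0.4)
    P=W[zz]; 
    c=P.mean(0); u,s,v=np.linalg.svd(P-c,full_matrices=False); print("panel",len(P),c.round(3),v[2].round(3))
    for (cx,cy,nm) in [(.43,.376,"itray"),(.6,.366,"ptray")]:
        m=(abs(x-cx)<.085)&(abs(y-cy)<.13)&(z>0.02)&(z<.055); rect(m,nm)
    for (cx,cy,nm) in [(.341,-.306,"rack"),(.49,-.3,"stapler"),(.74,-.285,"beaker"),(.79,-.152,"spray"),(.77,.164,"roll")]:
        m=(abs(x-cx)<.05)&(abs(y-cy)<.09)&(z>0.02)&(z<.25)
        if m.sum()>5: rect(m,nm)
    im=p[:,:,::-1]
    a=im[130:290,215:350] if n=="top" else im[150:290,190:350]
    cv2.imwrite(f"pics/crop_{n}.png",cv2.resize(a,None,fx=4,fy=4,interpolation=cv2.INTER_CUBIC))
E
```

```text
top sealer top 9994 c [ 0.5755 -0.0656] size [0.2853 0.2645] ang 5.22 zmed 0.1733 corners [[0.42100000381469727, 0.05299999937415123], [0.4449999928474426, -0.20999999344348907], [0.7300000190734863, -0.18400000035762787], [0.7049999833106995, 0.07900000363588333]]
[427, 272, 123, 60, 94, 362, 984, 1618, 1694, 1660, 1706, 1228, 586, 143, 0, 0, 0, 0, 0, 0, 0, 0]
panel 3208 [ 0.607 -0.493  0.173] [ 0.172 -0.953  0.248]
top itray 1002 c [0.4416 0.3851] size [0.2397 0.1461] ang 89.89 zmed 0.0306 corners [[0.36800000071525574, 0.26499998569488525], [0.5139999985694885, 0.26499998569488525], [0.5149999856948853, 0.5049999952316284], [0.36899998784065247, 0.5049999952316284]]
top ptray 776 c [0.6011 0.3757] size [0.2335 0.1578] ang 85.21 zmed 0.0344 corners [[0.5130000114440918, 0.26600000262260437], [0.6700000166893005, 0.2529999911785126], [0.6890000104904175, 0.48500001430511475], [0.5320000052452087, 0.49900001287460327]]
top rack 1339 c [ 0.3331 -0.2839] size [0.07   0.1437] ang 8.17 zmed 0.0578 corners [[0.2879999876022339, -0.21799999475479126], [0.3089999854564667, -0.36000001430511
[... 2670 characters left out ...]
corners [[0.6869999766349792, -0.2759999930858612], [0.7599999904632568, -0.37700000405311584], [0.8130000233650208, -0.33799999952316284], [0.7409999966621399, -0.2370000034570694]]
scene spray 1390 c [ 0.7933 -0.1261] size [0.1313 0.0883] ang 86.49 zmed 0.124 corners [[0.7450000047683716, -0.1889999955892563], [0.8330000042915344, -0.1940000057220459], [0.8410000205039978, -0.06300000101327896], [0.753000020980835, -0.057999998331069946]]
scene roll 1660 c [0.7686 0.1369] size [0.0854 0.1403] ang 10.76 zmed 0.0566 corners [[0.7139999866485596, 0.1979999989271164], [0.7400000095367432, 0.05999999865889549], [0.8240000009536743, 0.07599999755620956], [0.796999990940094, 0.21400000154972076]]
```

View pics/crop_top.png

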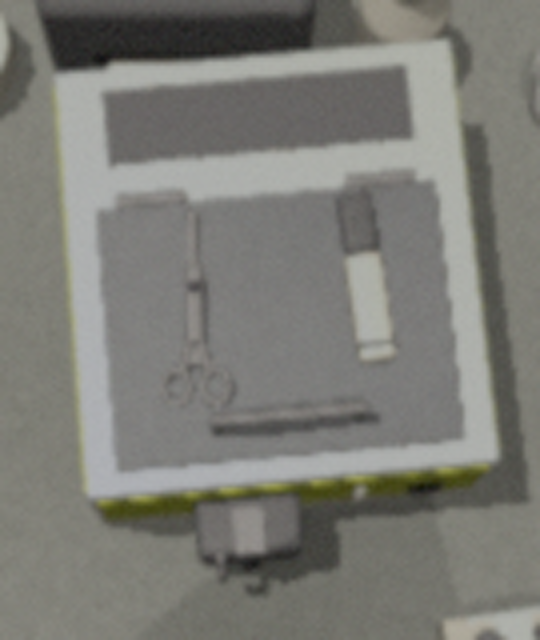

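View pics/crop_scene.png

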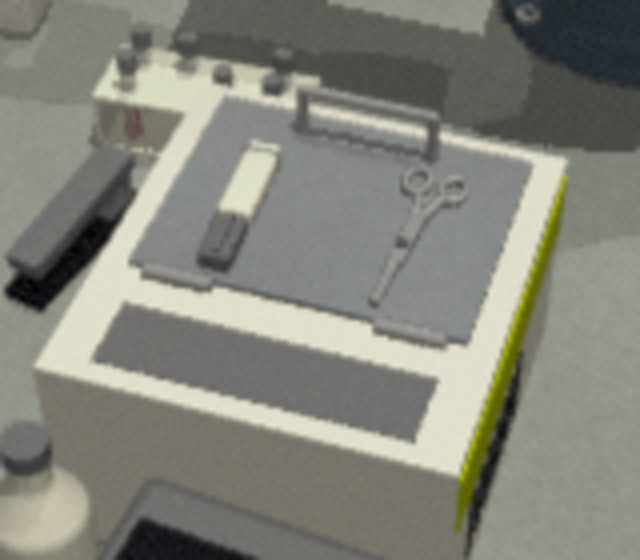

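```bash
python3 - <<'E'
from h import *
import cv2
W0,p0=cloud("pics/top0.npz"); W1,p1=cloud("pics/scene0.npz")
for n,W,p in (("top",W0,p0),("scene",W1,p1)):
    x,y,z=[W[...,i] for i in range(3)]
    hsv=cv2.cvtColor(p,cv2.COLOR_RGB2HSV)
    m=(z>0.07)&(z<0.245)&(x>0.42)&(x<0.8)&(y>-0.65)&(y<-0.36)
    m&=(hsv[...,2]>170)&(hsv[...,1]<60)
    m=cv2.erode(m.astype(np.uint8),np.ones((3,3)))>0
    P=W[m]
    rng=np.random.default_rng(0);best=None
    for _ in range(500):
        a=P[rng.choice(len(P),3,False)]; nn=np.cross(a[1]-a[0],a[2]-a[0]); L=np.linalg.norm(nn)
        if L<1e-5: continue
        nn/=L
        if abs(nn[2])>.3: continue
        i=abs((P-a[0])@nn)<.004
        if best is None or i.sum()>best.sum(): best=i
    Q=P[best]; c=Q.mean(0); v=np.linalg.svd(Q-c,full_matrices=False)[2][2]; v=v/np.linalg.norm(v[:2])
    t=np.array([-v[1],v[0]]); s=(Q[:,:2]-c[:2])@t
    print(n,"panel",len(P),best.sum(),c.round(3),v.round(3),"horiz extent",np.percentile(s,[1,50,99]).round(3),"ends",(c[:2]+t*(np.percentile(s,1)+np.percentile(s,99))/2).round(4),"z",np.percentile(Q[:,2],[1,99]).round(3))
    # trays: rims
    for (cx,cy,nm,h) in [(.43,.376,"itray",.03),(.6,.366,"ptray",.04)]:
        m=(abs(x-cx)<.08)&(abs(y-cy)<.115)&(z>h-.007)&(z<h+.007)
        print(nm,m.sum(), "x pct",np.percentile(x[m],[2,98]).round(3),"y pct",np.percentile(y[m],[2,98]).round(3))
    m=(z>0.198)&(z<0.225)&(x>0.43)&(x<0.55)&(y>-.14)&(y<.02)
    print("handle",m.sum(),W[m].mean(0).round(4) if m.sum() else 0, np.percentile(y[m],[5,95]) if m.sum() else 0)
sub=cv2.resize(p0[150:300,70:190,::-1],None,fx=4.5,fy=4,interpolation=cv2.INTER_CUBIC); cv2.imwrite("pics/tr.png",sub)
z=np.load("pics/top0.npz");K=z["camera_matrix"];R=z["R"];t=z["t"]
def ray(u,v,h):
    d=R.T@np.array([(u-K[0,2])/K[0,0],(v-K[1,2])/K[1,1],1]); C=-R.T@t; return (C+d*(h-C[2])/d[2])
def cp(a,b,h): return ray((a+.5)/4+215-.5,(b+.5)/4+130-.5,h).round(4)[:2]
print("pen",cp(353,190,.191),cp(378,360,.191))
print("clamp tip",cp(190,205,.182),"ringL",cp(181,386,.182),"ringR",cp(219,386,.182),"ringend",cp(200,408,.182))
print("handle",cp(213,422,.212),cp(377,407,.212))
print("flap corners",[cp(a,b,.176) for a,b in [(97,210),(437,183),(464,438),(118,470)]])
E
```

```text
top panel 2128 2128 [ 0.577 -0.491  0.164] [ 0.301 -0.954  0.003] horiz extent [-0.119 -0.001  0.124] ends [ 0.5794 -0.4904] z [0.083 0.235]
itray 636 x pct [0.372 0.509] y pct [0.267 0.469]
ptray 427 x pct [0.543 0.677] y pct [0.259 0.452]
handle 137 [ 0.4712 -0.076   0.2144] [-0.12002114 -0.0312954 ]
scene panel 2147 2147 [ 0.59  -0.485  0.162] [-0.302  0.953  0.001] horiz extent [-0.113 -0.005  0.133] ends [ 0.5805 -0.4883] z [0.08  0.238]
itray 762 x pct [0.37  0.509] y pct [0.269 0.469]
ptray 757 x pct [0.541 0.677] y pct [0.261 0.452]
handle 130 [ 0.4702 -0.0733  0.2136] [-0.11873161 -0.02722178]
pen [ 0.6177 -0.1171] [ 0.5076 -0.1314]
clamp tip [ 0.6103 -0.0131] ringL [ 0.4928 -0.0079] ringR [ 0.4928 -0.0318] ringend [ 0.4788 -0.0199]
handle [ 0.4653 -0.0285] [ 0.4745 -0.129 ]
flap corners [array([0.6087, 0.0469]), array([ 0.6264, -0.1722]), array([ 0.4605, -0.1858]), array([0.4406, 0.0314])]
```

View pics/tr.png

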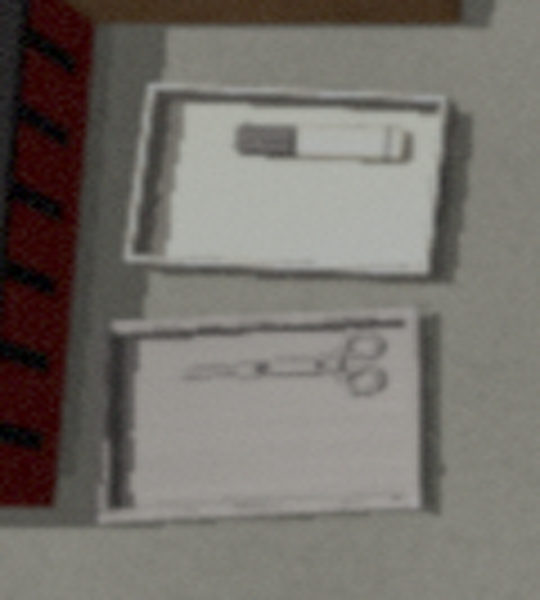

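```bash
cat >> h.py <<'E'
def down(yaw,flip=1):
    x=np.array([0,0,-1.]); y=flip*np.array([-np.sin(yaw),np.cos(yaw),0]); return np.stack([x,y,np.cross(x,y)],1)
E
python3 - <<'E'
from h import *
from bench import manip
D=np.pi/180
for nm,p,yaw in [("clampA",(.538,-.0173,.28),3.3),("clampP",(.413,.368,.15),92.4),("pen",(.5627,-.1243,.28),7.4),("penP",(.582,.357,.15),87.5),("penPlow",(.582,.357,.01),87.5),("filt",(.542,-.068,.12),5.2),("panel",(.558,-.421,.2035),107.5-180),("panel",(.558,-.421,.2035),-72.5)]:
    for f in (1,-1):
        q=manip.inverse_kinematics(p,down(yaw*D,f)); print(nm,f,None if q is None else np.round(q,2))
# flap with tilt
a=5.2*D; ex=np.array([np.cos(a),np.sin(a),0]);ey=np.array([-np.sin(a),np.cos(a),0]);ez=np.array([0,0,1.])
H=np.array([.621,-.061,.170])
for th,tl in [(0,30),(0,0),(.8,10),(1.7,0),(1.7,-15),(1.7,-30)]:
    n=np.sin(th)*ex+np.cos(th)*ez; d=-np.cos(th)*ex+np.sin(th)*ez
    P=H+.150*d+.042*n
    for f in(1,-1):
        x=np.sin(tl*D)*ex-np.cos(tl*D)*ez; y=np.cross(ey,x)*f; R=np.stack([x,y,np.cross(x,y)],1)
        q=manip.inverse_kinematics(P+.015*x,R); print(th,tl,f,P.round(3),None if q is None else np.round(q,2))
E
```

```text
clampA 1 [-0.12  0.27  1.59 -0.    1.28 -1.75]
clampA -1 [-0.12  0.27  1.59 -0.    1.28  1.39]
clampP 1 [ 0.64  0.43  1.7  -0.    1.01 -2.54]
clampP -1 [ 0.64  0.43  1.7  -0.    1.01  0.6 ]
pen 1 [-0.3   0.34  1.49 -0.    1.31 -2.  ]
pen -1 [-0.3   0.34  1.49 -0.    1.31  1.14]
penP 1 [ 0.48  0.65  1.33 -0.    1.16 -2.62]
penP -1 [ 0.48  0.65  1.33 -0.    1.16  0.53]
penPlow 1 [ 0.48  0.82  1.4  -0.    0.93 -2.62]
penPlow -1 [ 0.48  0.82  1.4  -0.    0.93  0.53]
filt 1 [-0.21  0.45  1.74 -0.    0.94 -1.87]
filt -1 [-0.21  0.45  1.74 -0.    0.94  1.27]
panel 1 [-0.71  0.63  1.22  0.    1.29 -1.02]
panel -1 [-0.71  0.63  1.22 -0.    1.29  2.12]
panel 1 [-0.71  0.63  1.22  0.    1.29 -1.02]
panel -1 [-0.71  0.63  1.22 -0.    1.29  2.12]
0 30 1 [ 0.472 -0.075  0.212] [-0.39  0.04  2.18  0.5   0.5   2.27]
0 30 -1 [ 0.472 -0.075  0.212] [-0.39  0.04  2.18  0.5   0.5  -0.87]
0 0 1 [ 0.472 -0.075  0.212] [-0.25  0.23  1.85 -0.    1.06  2.8 ]
0 0 -1 [ 0.472 -0.075  0.212] [-0.25  0.23  1.85 -0.    1.06 -0.35]
0.8 10 1 [ 0.547 -0.068  0.307] [-0.24  0.2   1.66  0.06  1.12  2.79]
0.8 10 -1 [ 0.547 -0.068  0.307] [-0.24  0.2   1.66  0.06  1.12 -0.35]
1.7 0 1 [ 0.682 -0.055  0.313] None
1.7 0 -1 [ 0.682 -0.055  0.313] [-0.15  0.54  1.14 -0.    1.45 -0.24]
1.7 -15 1 [ 0.682 -0.055  0.313] None
1.7 -15 -1 [ 0.682 -0.055  0.313] [-0.13  0.7   0.9  -0.06  1.79 -0.22]
1.7 -30 1 [ 0.682 -0.055  0.313] None
1.7 -30 -1 [ 0.682 -0.055  0.313] [-0.11  0.89  0.64 -0.12  2.13 -0.24]
```

```bash
python3 - <<'E'
from h import *
from bench import manip
import cv2
D=np.pi/180
manip.set_gripper(0.45,40)
manip.move_ptp((.538,-.045,.30),down(4*D,-1))
p,d=manip.grab_frame("wrist"); cv2.imwrite("pics/w1.png",p[:,:,::-1]); np.savez("pics/w1.npz",p=p,d=d,**manip.get_calibration("wrist"))
for k in ["clamp_center","marker_center","flap_handle"]:
    print(k,[(np.round(r["at"],3).tolist(),round(r["confidence"],2)) for r in manip.look_for("wrist",k)])
print(manip.current_time(),manip.current_ee_pos())
E
```

```text
clamp_center [([0.525, -0.018, 0.181], 0.79)]
marker_center [([0.563, -0.121, 0.19], 0.77)]
flap_handle [([0.547, -0.062, 0.174], 0.82)]
4.2167 [ 0.53793804 -0.04548794  0.29994052]
```

View pics/w1.png

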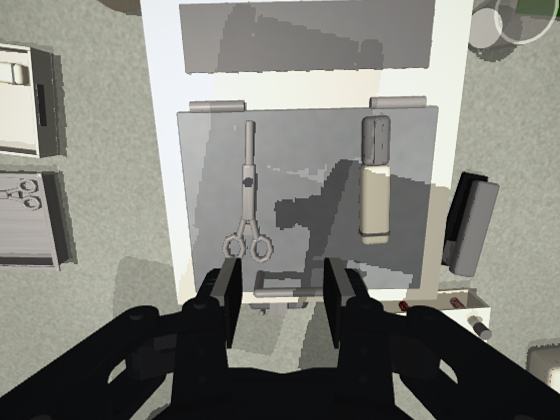

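The wrist view shows the clamp shank at (249,167–215) with its jaw tip at (250,121). The pen runs from (376,116) to (374,243), and the flap's hinge edge from (178,113) to (438,105). I'll convert these to positions.

```bash
cat >> h.py <<'E'
def ray(f,u,v,h):
    z=np.load(f);K=z["camera_matrix"];R=z["R"];t=z["t"]
    d=R.T@np.array([(u-K[0,2])/K[0,0],(v-K[1,2])/K[1,1],1]); C=-R.T@t; return (C+d*(h-C[2])/d[2])[:2].round(4)
E
python3 - <<'E'
from h import *
f="pics/w1.npz"
for nm,pts,h in [("clamp tip,shank top, shank low",[(250,121),(249.5,167),(249,212)],.184),("rings",[(235,248),(261,247)],.182),("pen",[(376,116),(374.5,243)],.188),("hinge edge",[(178,113),(438,105)],.176),("flap sides front",[(190,303),(421,289)],.176),("handle",[(255,292),(381,286)],.212)]:
    print(nm,[ray(f,u,v,h) for u,v in pts])
E
```

```text
clamp tip,shank top, shank low [array([ 0.6044, -0.0142]), array([ 0.5668, -0.0153]), array([ 0.5271, -0.0165])]
rings [array([ 0.4914, -0.0049]), array([ 0.494 , -0.0287])]
pen [array([ 0.6152, -0.1152]), array([ 0.5072, -0.1299])]
hinge edge [array([0.6066, 0.0468]), array([ 0.6277, -0.1684])]
flap sides front [array([0.4276, 0.0385]), array([ 0.4585, -0.1859])]
handle [array([ 0.4646, -0.0269]), array([ 0.4777, -0.1333])]
```

```bash
python3 - <<'E'
from h import *
from bench import manip
import cv2
D=np.pi/180
R=down(2.7*D,-1)
manip.set_gripper(0.35,40)
manip.move_ptp((.540,-.0163,.21),R)
manip.move_l((.540,-.0163,.1785),max_speed=.08)
print(manip.current_force().round(1) if hasattr(manip.current_force(),'round') else manip.current_force())
manip.set_gripper(0.0,40)
print("w",manip.current_grip_width(),manip.current_force())
manip.move_l((.540,-.0163,.27),max_speed=.2)
print("w",manip.current_grip_width(),manip.current_force(),manip.current_time())
p,d=manip.grab_frame("wrist"); cv2.imwrite("pics/w2.png",p[:,:,::-1])
E
```

```text
[-0.   0.1  0.4]
w -1.3016086485898742e-05 [-0.61434938 -0.24303591  0.43188394]
w -0.0011023082818006748 [-1.08048641  0.30492532 -0.11625728] 6.475
```

View pics/w2.png

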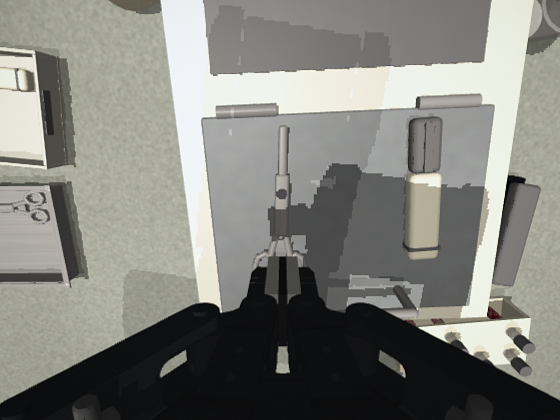

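```bash
python3 - <<'E'
from h import *
from bench import manip
import cv2
p,d=manip.grab_frame("wrist"); np.savez("pics/w3.npz",p=p,d=d,**manip.get_calibration("wrist"))
f="pics/w3.npz"
print([ray(f,u,v,.184) for u,v in [(283,127),(282.5,175),(281,238)]])
print("pen",[ray(f,u,v,.188) for u,v in [(425,118),(422,258)]])
print(manip.look_for("wrist","clamp_center"))
print(manip.current_ee_pos(),manip.current_tcp_rot())
g=p[150:300,200:370,::-1]; cv2.imwrite("pics/w3c.png",cv2.resize(g,None,fx=4,fy=4))
E
```

```text
[array([ 0.6034, -0.0133]), array([ 0.5683, -0.0146]), array([ 0.5175, -0.0157])]
pen [array([ 0.6144, -0.1137]), array([ 0.5073, -0.1295])]
[{'at': [0.5377, -0.0164, 0.184], 'confidence': 0.88}, {'at': [0.4967, -0.3064, 0.0472], 'confidence': 0.3}]
[ 0.53937927 -0.0162312   0.2684223 ] [[-2.63910393e-03  4.70720022e-02 -9.98888013e-01]
 [ 3.24594966e-04 -9.98891398e-01 -4.70730193e-02]
 [-9.99996465e-01 -4.48464611e-04  2.62089888e-03]]
```

View pics/w3c.png

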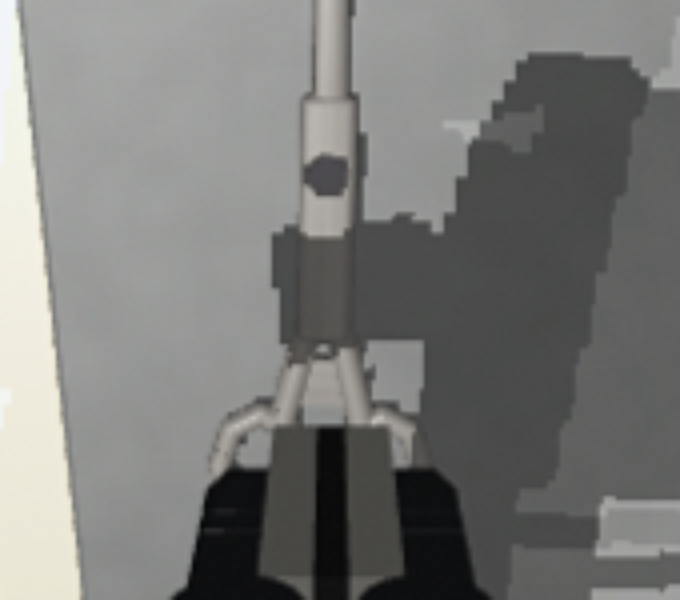

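```bash
python3 - <<'E'
from h import *
from bench import manip
import cv2
manip.set_gripper(0.28,40)
print("open",manip.current_grip_width())
manip.move_l((.541,-.0158,.177),max_speed=.15)
print(manip.current_ee_pos(),manip.current_force())
p,d=manip.grab_frame("wrist"); cv2.imwrite("pics/w4.png",cv2.resize(p[150:300,180:380,::-1],None,fx=4,fy=4))
print(manip.current_ee_pos(),manip.current_force())
manip.set_gripper(0.0,40)
print("w",manip.current_grip_width(),manip.current_force(),manip.current_ee_pos(),manip.current_time())
p,d=manip.grab_frame("wrist"); cv2.imwrite("pics/w5.png",cv2.resize(p[150:300,180:380,::-1],None,fx=4,fy=4))
E
```

```text
open 0.2776961634463928
[ 0.54148712 -0.01583895  0.17781381] [-0.0237958  -0.01496658  1.09029318]
[ 0.54162028 -0.01584918  0.1780842 ] [ 0.05931342  0.06772905 -0.30526495]
w -0.0008661751096414586 [-0.1562916   0.39938764 -0.1436669 ] [ 0.5410809  -0.01580561  0.17726728] 8.1583
```

View pics/w4.png

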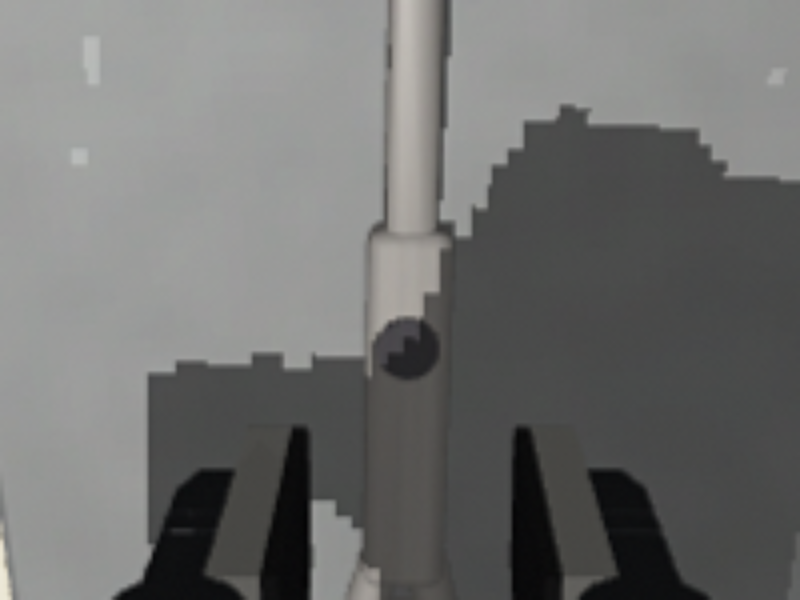

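View pics/w5.png

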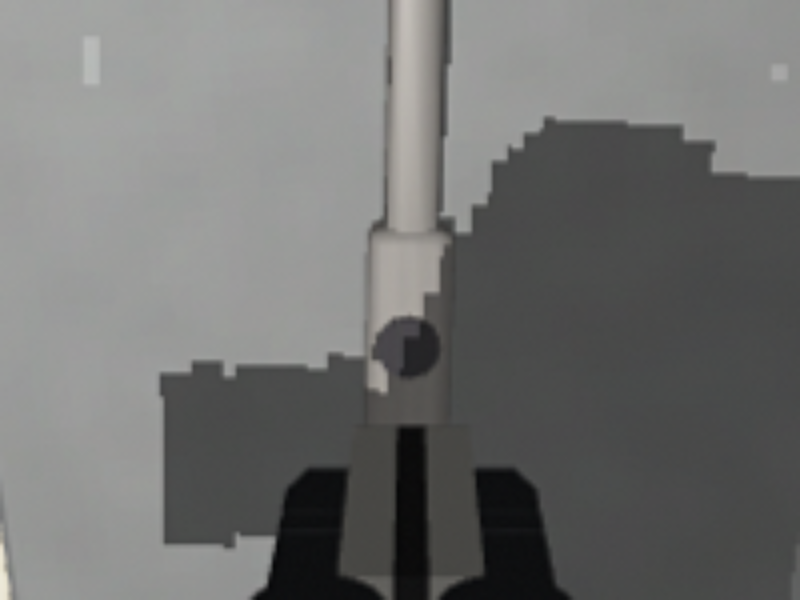

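```bash
python3 - <<'E'
from h import *
from bench import manip
import cv2
C=manip.get_calibration("wrist");e=manip.current_ee_pos()
p,d=manip.grab_frame("wrist"); np.savez("pics/w6.npz",p=p,d=d,**C)
W,_=cloud("pics/w6.npz")
print("tcp",e)
for v in (240,246,250,254,256,258,260,264,270,280,290): print(v,[W[v,u].round(4).tolist() for u in (274,282,290)])
b=W[180:220,300:340].reshape(-1,3); print("flap z",np.nanmedian(b[:,2]), np.nanstd(b[:,2]))
E
```

```text
tcp [ 0.54104752 -0.01580312  0.1771653 ]
240 [[0.5515, -0.0107, 0.1829], [0.5522, -0.0148, 0.1844], [0.552, -0.0189, 0.1832]]
246 [[0.5484, -0.0109, 0.1835], [0.5482, -0.015, 0.1824], [0.5489, -0.019, 0.1838]]
250 [[0.5467, -0.011, 0.1846], [0.5465, -0.0151, 0.1838], [0.5468, -0.0191, 0.184]]
254 [[0.544, -0.011, 0.1836], [0.5443, -0.0152, 0.1836], [0.5443, -0.0193, 0.1832]]
256 [[0.5509, -0.0112, 0.202], [0.551, -0.0149, 0.202], [0.5516, -0.0185, 0.2029]]
258 [[0.551, -0.0113, 0.2045], [0.5509, -0.0149, 0.204], [0.5515, -0.0185, 0.2048]]
260 [[0.5513, -0.0114, 0.2074], [0.5512, -0.0149, 0.2068], [0.5511, -0.0184, 0.2061]]
264 [[0.5512, -0.0115, 0.2114], [0.5511, -0.0149, 0.2106], [0.5512, -0.0183, 0.2105]]
270 [[0.5511, -0.0116, 0.2169], [0.5513, -0.0149, 0.217], [0.5515, -0.0182, 0.217]]
280 [[0.5512, -0.0118, 0.226], [0.5515, -0.0149, 0.2261], [0.5513, -0.018, 0.2255]]
290 [[0.5513, -0.012, 0.2338], [0.5511, -0.0149, 0.2332], [0.5513, -0.0178, 0.2333]]
flap z 0.17593370653604157 0.0006199707161815558
```

```bash
python3 - <<'E'
from h import *
from bench import manip
import cv2
p,d=manip.grab_frame("scene"); np.savez("pics/s1.npz",p=p,d=d,**manip.get_calibration("scene"))
cv2.imwrite("pics/s1c.png",cv2.resize(p[80:240,210:370,::-1],None,fx=3.7,fy=3.7,interpolation=cv2.INTER_CUBIC))
print(manip.current_grip_width())
E
```

```text
-0.0006745863195351836
```

View pics/s1c.png

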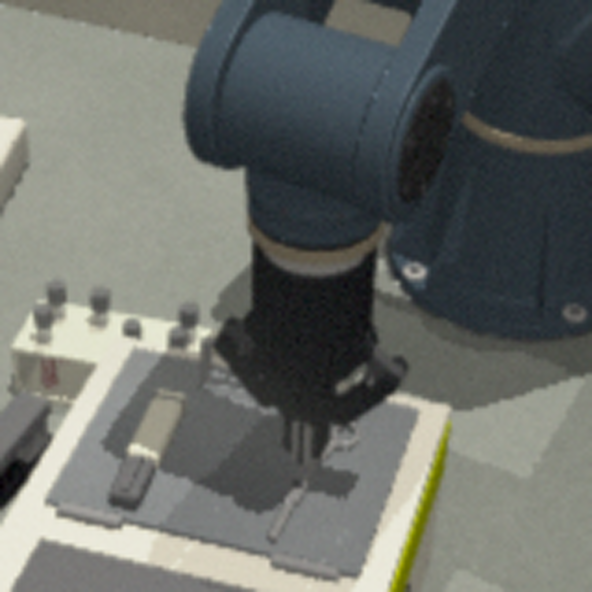

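The scene view shows the shut fingers ending at about (292,205), with the clamp emerging beneath them. Next I'll check the tip height from the depth image.

```bash
python3 - <<'E'
from h import *
W,p=cloud("pics/s1.npz")
for v in range(192,212): print(v,[W[v,u].round(3).tolist() for u in (290,292,294)],p[v,292])
E
```

```text
192 [[0.553, -0.017, 0.246], [0.553, -0.012, 0.248], [0.551, -0.008, 0.248]] [42 41 40]
193 [[0.55, -0.018, 0.24], [0.552, -0.013, 0.243], [0.553, -0.007, 0.246]] [46 42 43]
194 [[0.552, -0.018, 0.238], [0.549, -0.013, 0.238], [0.553, -0.007, 0.243]] [65 64 64]
195 [[0.55, -0.018, 0.233], [0.548, -0.014, 0.233], [0.545, -0.01, 0.232]] [77 76 74]
196 [[0.55, -0.018, 0.23], [0.552, -0.012, 0.234], [0.544, -0.01, 0.228]] [85 84 80]
197 [[0.552, -0.017, 0.229], [0.551, -0.012, 0.23], [0.546, -0.009, 0.227]] [89 88 83]
198 [[0.549, -0.018, 0.222], [0.549, -0.013, 0.224], [0.548, -0.008, 0.225]] [88 87 84]
199 [[0.55, -0.018, 0.22], [0.55, -0.012, 0.222], [0.546, -0.009, 0.22]] [88 89 88]
200 [[0.553, -0.016, 0.22], [0.551, -0.012, 0.22], [0.545, -0.009, 0.216]] [91 90 84]
201 [[0.548, -0.018, 0.212], [0.55, -0.012, 0.215], [0.547, -0.008, 0.214]] [85 87 81]
202 [[0.549, -0.018, 0.21], [0.552, -0.011, 0.214], [0.545, -0.009, 0.209]] [89 87 88]
203 [[0.552, -0.017, 0.208], [0.551, -0.012, 0.21], [0.548, -0.008, 0.208]] [88 88 85]
204 [[0.551, -0.017, 0.204], [0.552, -0.011, 0.207], [0.543, -0.009, 0.2]] [88 86 84]
205 [[0.527, -0.025, 0.176], [0.533, -0.018, 0.185], [0.533, -0.013, 0.186]] [86 86 83]
206 [[0.53, -0.024, 0.176], [0.54, -0.015, 0.188], [0.532, -0.013, 0.182]] [82 80 81]
207 [[0.543, -0.019, 0.186], [0.538, -0.016, 0.183], [0.537, -0.011, 0.184]] [80 79 82]
208 [[0.547, -0.018, 0.187], [0.543, -0.014, 0.184], [0.542, -0.009, 0.185]] [86 87 86]
209 [[0.549, -0.017, 0.185], [0.546, -0.013, 0.184], [0.54, -0.009, 0.18]] [93 92 87]
210 [[0.555, -0.015, 0.188], [0.551, -0.011, 0.186], [0.542, -0.009, 0.179]] [112 110 108]
211 [[0.558, -0.013, 0.188], [0.551, -0.011, 0.183], [0.545, -0.007, 0.178]] [113 113 110]
```

Both cameras put the fingertips about 23.5 mm behind the reported TCP, so the tool offset isn't as stated, and that's why both closes went over the clamp. I'll correct by the measured tip offset, descend slowly and watch the force.

```bash
python3 - <<'E'
from h import *
from bench import manip
import cv2
manip.move_l((.541,-.0153,.19),max_speed=.1)
manip.set_gripper(0.28,40)
manip.move_l((.541,-.0153,.159),max_speed=.1)
for z in (.157,.1555,.154):
    manip.move_l((.541,-.0153,z),max_speed=.05)
    f=manip.current_force(); print(z,manip.current_ee_pos()[2],f)
    if f[2]>4: break
manip.set_gripper(0.0,40)
print("w",manip.current_grip_width(),manip.current_force(),manip.current_ee_pos(),manip.current_time())
p,d=manip.grab_frame("wrist"); cv2.imwrite("pics/w7.png",cv2.resize(p[150:300,180:380,::-1],None,fx=4,fy=4))
E
```

```text
0.157 0.15740269871893237 [ 0.05057038 -0.28546131 -0.03777159]
0.1555 0.155504094169015 [-0.81584594  0.36929954 -0.11787369]
0.154 0.15472958383284396 [-3.3101721  -0.11733608  7.69553914]
w 0.11364045451005779 [-1.49279416  0.3774724   9.78662538] [ 0.5418117  -0.01538003  0.15518684] 10.425
```

View pics/w7.png

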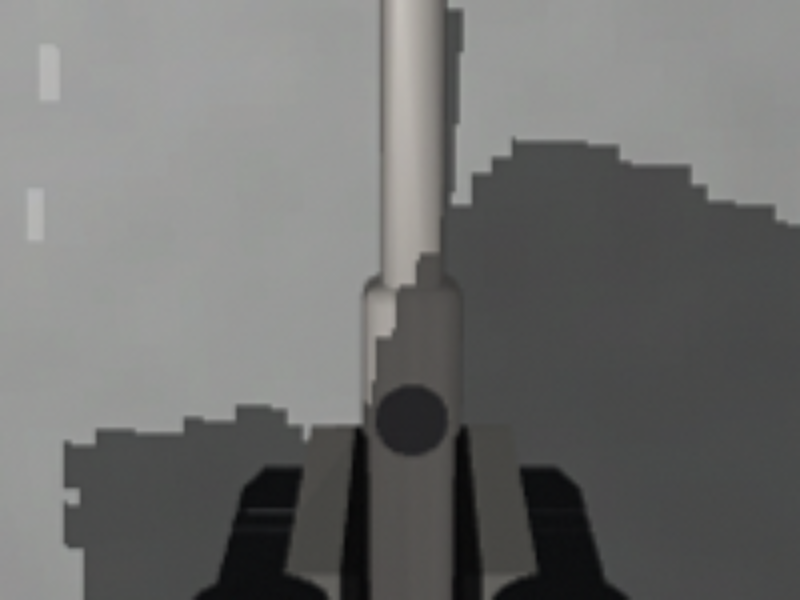

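```bash
python3 - <<'E'
from h import *
from bench import manip
import cv2
D=np.pi/180
manip.move_l((.541,-.0153,.235),max_speed=.2)
print("w",manip.current_grip_width(),manip.current_force())
R=down(92.4*D,-1)
manip.move_ptp((.412,.366,.08),R)
manip.move_l((.412,.366,-.006),max_speed=.12)
p,d=manip.grab_frame("wrist"); cv2.imwrite("pics/w8.png",p[:,:,::-1])
for z in (-.012,-.0155):
    manip.move_l((.412,.366,z),max_speed=.06)
    f=manip.current_force(); print(z,manip.current_ee_pos()[2],f)
    if f[2]>4: break
print("w",manip.current_grip_width(),manip.current_time())
E
```

```text
w 0.10955843538279997 [ 0.05015254  0.47597227 -0.68765669]
-0.012 -0.012068113424234549 [ 0.18393477 -0.34182751  0.09556162]
-0.0155 -0.015678412781517388 [1.0452518  0.02003929 0.03138237]
w 0.11303535202421068 14.0417
```

View pics/w8.png

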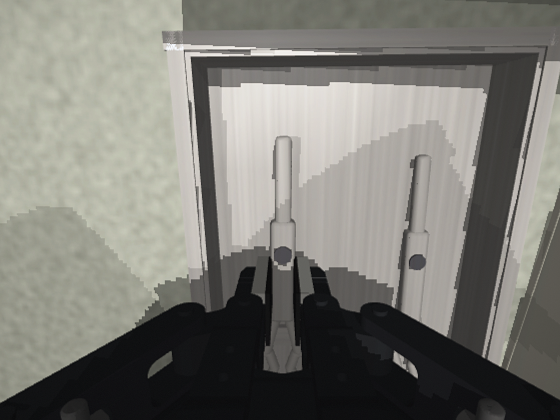

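The clamp is inside the tray at (283,140–370), beside the spare at (418,155+). I'll release it and go for the pen.

```bash
python3 - <<'E'
from h import *
from bench import manip
import cv2
D=np.pi/180
manip.set_gripper(0.24)
manip.move_l((.412,.366,.06),max_speed=.2)
print("rel w",manip.current_grip_width())
manip.set_gripper(0.42)
R=down(7.7*D,-1)
manip.move_ptp((.562,-.1225,.22),R)
p,d=manip.grab_frame("top"); cv2.imwrite("pics/t2.png",cv2.resize(p[150:300,70:190,::-1],None,fx=4,fy=4))
manip.move_l((.562,-.1225,.159),max_speed=.12)
print(manip.current_force(),manip.current_ee_pos())
manip.set_gripper(0.0,40)
print("w",manip.current_grip_width())
manip.move_l((.562,-.1225,.235),max_speed=.2)
print("w",manip.current_grip_width(),manip.current_time())
p,d=manip.grab_frame("wrist"); cv2.imwrite("pics/w9.png",p[:,:,::-1])
E
```

```text
rel w 0.23880483964007881
[ 0.35603173 -0.05914941  0.48924143] [ 0.56236635 -0.12248339  0.15952408]
w 0.26744659751634475
w 0.2695347999945363 18.5667
```

View pics/w9.png

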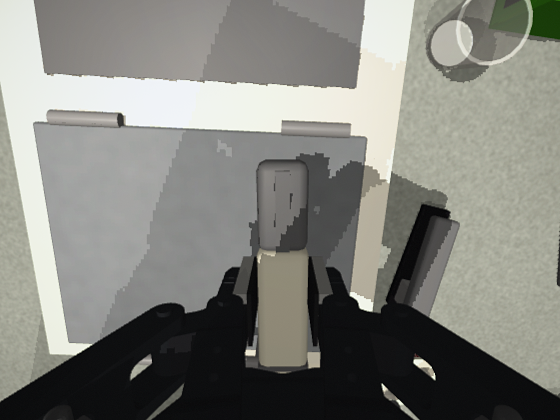

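View pics/t2.png

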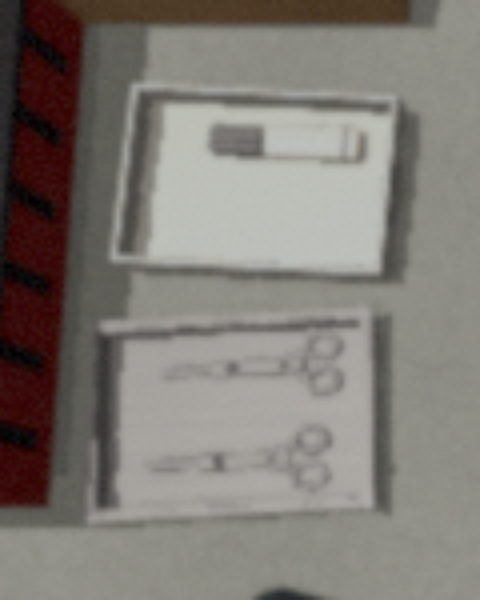

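The clamp lies beside the spare at (235,460), and the pen is held straight. Placing the pen now.

```bash
python3 - <<'E'
from h import *
from bench import manip
import cv2
D=np.pi/180
R=down(87.5*D,-1)
manip.move_ptp((.582,.357,.085),R)
manip.move_l((.582,.357,.0),max_speed=.15)
for z in (-.009,-.0115):
    manip.move_l((.582,.357,z),max_speed=.06)
    f=manip.current_force(); print(z,manip.current_ee_pos(),f)
    if f[2]>4: break
manip.set_gripper(0.36)
p,d=manip.grab_frame("wrist"); cv2.imwrite("pics/w10.png",p[:,:,::-1])
manip.move_l((.582,.357,.06),max_speed=.2)
print(manip.current_grip_width(),manip.current_time())
E
```

```text
-0.009 [ 0.58189653  0.35696458 -0.0090474 ] [ 0.02783793  0.12201109 -1.13863841]
-0.0115 [ 0.58195266  0.3570251  -0.0115285 ] [ 0.63095915  0.53810603 -0.02199815]
0.3630994983392135 22.5167
```

View pics/w10.png

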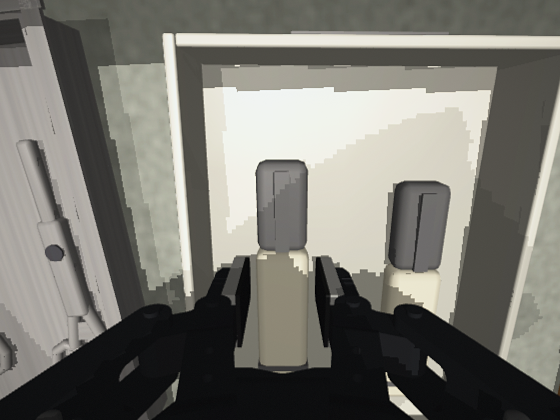

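```bash
cat > flap.py <<'E'
from h import *
D=np.pi/180; a=5.2*D
ex=np.array([np.cos(a),np.sin(a),0]);ey=np.array([-np.sin(a),np.cos(a),0]);ez=np.array([0,0,1.])
Hd=np.array([.4715,-.0745,.212]); H=Hd+.150*ex-.042*ez
def bar(th): return H+.150*(-np.cos(th)*ex+np.sin(th)*ez)+.042*(np.sin(th)*ex+np.cos(th)*ez)
def pose(th,tl,off=.0345):
    x=np.sin(tl*D)*ex-np.cos(tl*D)*ez; y=-np.cross(ey,x); R=np.stack([x,y,np.cross(x,y)],1)
    return bar(th)+off*x,R
E
python3 - <<'E'
from flap import *
from bench import manip
import cv2
p0,R0=pose(0,0)
for th in (0,.5,1,1.4,1.7): print(manip.inverse_kinematics(*pose(th,-20*th/1.7)).__repr__()[:70])
manip.set_gripper(0.3,25)
manip.move_ptp(p0+[0,0,.06],R0)
p,d=manip.grab_frame("wrist"); cv2.imwrite("pics/w11.png",p[:,:,::-1])
manip.move_l(p0,max_speed=.12)
print(manip.current_force())
manip.set_gripper(0.0,25)
print("w",manip.current_grip_width(),manip.current_force(),manip.current_time())
p,d=manip.grab_frame("wrist"); cv2.imwrite("pics/w12.png",p[:,:,::-1])
E
```

```text
array([-2.54278422e-01,  2.59507865e-01,  1.86856257e+00, -4.44089210e
array([-0.21377472,  0.29981943,  1.63831769, -0.03188398,  1.30155929
array([-0.17006703,  0.44280582,  1.34443917, -0.05261195,  1.55294459
array([-0.14030915,  0.60797625,  1.08195812, -0.06582673,  1.73153998
array([-0.12245157,  0.75104954,  0.87574235, -0.07548419,  1.85579975
[0.41597942 0.50794055 0.06429909]
w 0.07845140119806142 [-15.3897018   -2.66255056  10.91176483] 25.4833
```

View pics/w11.png

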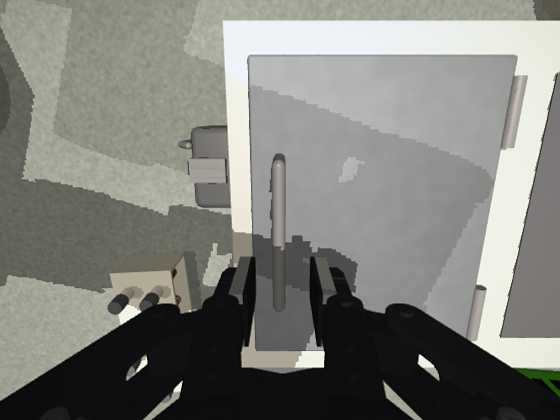

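View pics/w12.png

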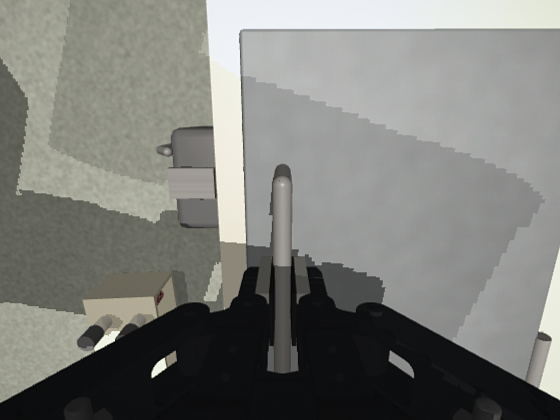

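The bar is between the pads (bar column 282, width about 7 mm). Swinging the flap open.

```bash
python3 - <<'E'
from flap import *
from bench import manip
import cv2
N=10
for i in range(1,N+1):
    th=1.7*i/N
    p,R=pose(th,-20*th/1.7)
    manip.move_l(p,R,max_speed=.15)
    f=manip.current_force(); print(round(th,2),np.round(f,1),round(manip.current_grip_width(),3))
    if np.linalg.norm(f)>70: print("stop");break
print(manip.current_time())
p,d=manip.grab_frame("scene"); cv2.imwrite("pics/s3.png",p[:,:,::-1])
E
```

```text
0.17 [-16.5  -2.9   7. ] 0.078
0.34 [-16.8  -2.3  12.8] 0.081
0.51 [-18.6  -1.   17.4] 0.077
0.68 [-14.9   0.3  21.7] 0.076
0.85 [-7.6 -0.4 16.4] 0.081
1.02 [-4.1  0.1 14.8] 0.078
1.19 [-1.9 -0.3 12.7] 0.078
1.36 [ 1.7 -0.5  8.8] 0.076
1.53 [2.5 0.8 7.7] 0.081
1.7 [2.6 0.2 4.8] 0.079
28.7333
```

View pics/s3.png

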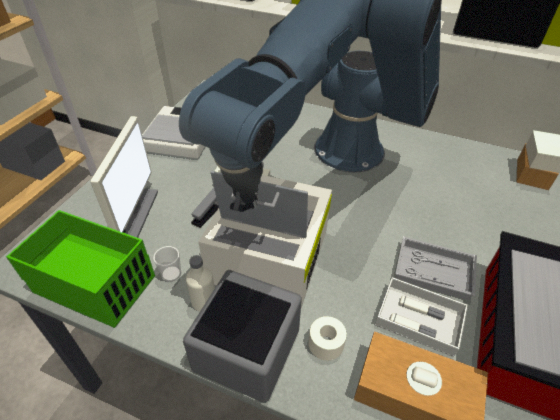

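```bash
python3 - <<'E'
from flap import *
from bench import manip
import cv2
p,R=pose(1.7,-20)
manip.set_gripper(0.2)
manip.move_l(p-.09*R[:,0],max_speed=.2)
_,R0=pose(0,0)
print(manip.current_force())
T=H-.08*ex; print(H,T)
manip.move_l((.58,-.065,.40),R0,max_speed=.25)
manip.set_gripper(0.35,60)
manip.move_ptp((T[0],T[1],.26),R0)
C=manip.get_calibration("wrist")
p,d=manip.grab_frame("wrist"); cv2.imwrite("pics/w13.png",p[:,:,::-1]); np.savez("pics/w13.npz",p=p,d=d,**C)
print([(np.round(r["at"],4).tolist(),round(r["confidence"],2)) for r in manip.look_for("wrist","filter_tab")])
p,d=manip.grab_frame("top"); cv2.imwrite("pics/t3.png",p[:,:,::-1]); np.savez("pics/t3.npz",p=p,d=d,**manip.get_calibration("top"))
print([(np.round(r["at"],4).tolist(),round(r["confidence"],2)) for r in manip.look_for("top","filter_tab")])
print(manip.current_time(),manip.current_ee_pos())
E
```

```text
[ 0.13858672 -0.12038064 -0.53820666]
[ 0.62088266 -0.06090511  0.17      ] [ 0.54121191 -0.06815572  0.17      ]
[([0.5379, -0.0543, 0.1192], 0.9)]
[]
31.8583 [ 0.54229671 -0.0682917   0.26151507]
```

View pics/w13.png

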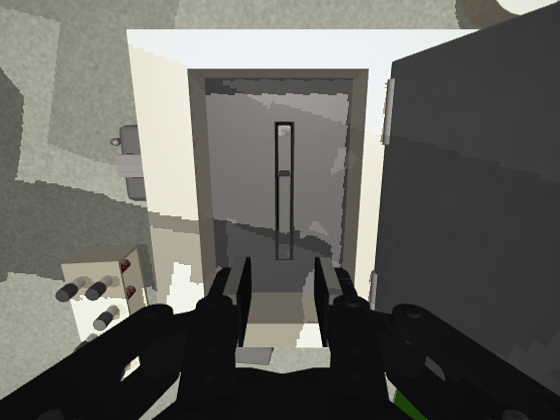

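View pics/t3.png

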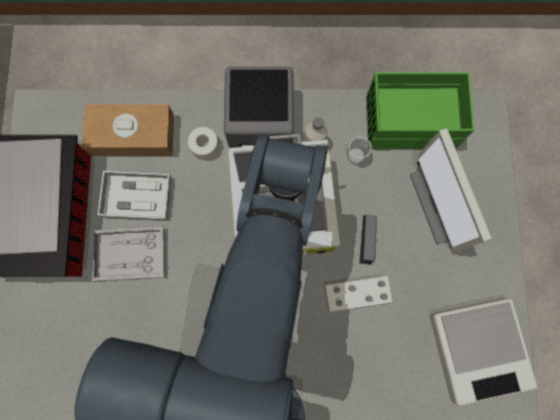

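The flap stays open. In the wrist view the slot runs along column 284, rows 123–260. Next I'll read the tab from the depth image.

```bash
python3 - <<'E'
from flap import *
import cv2
W,p=cloud("pics/w13.npz")
for v in range(118,268,6): print(v,[(W[v,u]*1000).round(0).astype(int).tolist() if not np.isnan(W[v,u,0]) else None for u in (270,279,284,289,298)])
cv2.imwrite("pics/w13c.png",cv2.resize(p[110:300,200:370,::-1],None,fx=3.5,fy=3))
x=W[...,2]; m=(x>.135)&(x<.165)&(abs(W[...,0]-.54)<.03)&(abs(W[...,1]+.068)<.08); print(m.sum(),W[m].mean(0) if m.sum() else 0)
E
```

```text
118 [[524, 3, 115], [532, 3, 114], [537, 4, 115], [541, 4, 115], [549, 5, 116]]
124 [[525, -3, 115], [533, -2, 86], [537, -2, 86], [542, -1, 85], [550, 0, 115]]
130 [[525, -8, 116], [533, -7, 120], [538, -7, 120], [542, -6, 121], [550, -6, 116]]
136 [[525, -13, 115], [534, -12, 120], [538, -12, 120], [543, -11, 120], [551, -11, 115]]
142 [[526, -19, 115], [534, -17, 121], [539, -17, 119], [543, -17, 120], [552, -16, 116]]
148 [[526, -24, 114], [535, -23, 119], [539, -22, 120], [544, -22, 120], [552, -22, 115]]
154 [[527, -30, 114], [535, -28, 120], [540, -28, 119], [544, -28, 119], [553, -27, 115]]
160 [[527, -35, 114], [536, -34, 121], [540, -33, 119], [545, -33, 120], None]
166 [[528, -41, 115], [536, -39, 120], [541, -39, 120], [545, -38, 120], [554, -38, 115]]
172 [[528, -46, 115], [536, -43, 130], [541, -42, 137], [545, -42, 134], [554, -44, 114]]
178 [[529, -52, 116], [537, -44, 155], [541, -44, 155], [545, -44, 155], [555, -50, 114]]
184 [[529, -58, 116], [537, -49, 155], [541, -49, 155], [545, -49, 154], [556, -56, 114]]
190 [[529, -64, 115], [538, -55, 154], [542, -54, 155],
[... 486 characters left out ...]
26 [[532, -100, 115], [540, -86, 155], [545, -86, 154], [549, -85, 154], [560, -97, 115]]
232 [[533, -106, 116], [542, -104, 119], [545, -91, 155], [551, -103, 120], [561, -103, 116]]
238 [[533, -113, 114], [542, -110, 119], [547, -109, 121], [552, -109, 119], [561, -110, 116]]
244 [[534, -119, 115], [543, -116, 121], [548, -115, 120], [553, -115, 120], [562, -116, 116]]
250 [[534, -125, 115], [543, -122, 120], [548, -122, 120], [553, -122, 119], [563, -123, 115]]
256 [[535, -132, 115], [544, -129, 119], [549, -128, 120], [554, -128, 119], [563, -129, 116]]
262 [[535, -139, 114], [545, -138, 115], [550, -137, 115], [555, -137, 115], [564, -136, 115]]
785 [ 0.54291582 -0.06440829  0.15354839]
```

View pics/w13c.png

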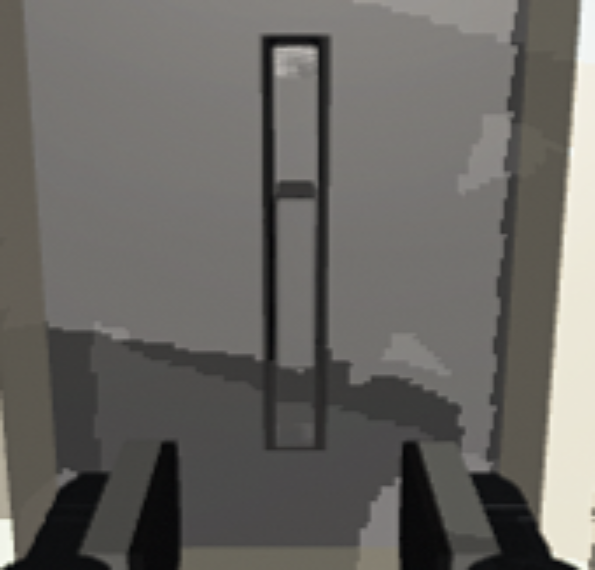

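```bash
python3 - <<'E'
from flap import *
from bench import manip
import cv2
_,R0=pose(0,0)
T=np.array([.5425,-.0677,.1015])
manip.move_l(T+[0,0,.04],R0,max_speed=.15)
manip.move_l(T,R0,max_speed=.08)
print(manip.current_ee_pos(),manip.current_force())
manip.set_gripper(0.0,60)
print("w",manip.current_grip_width(),manip.current_force())
for dz in (.03,.09,.185):
    manip.move_l(T+[0,0,dz],R0,max_speed=.1)
    print(manip.current_ee_pos()[2],manip.current_force(),manip.current_grip_width())
C=manip.get_calibration("wrist")
p,d=manip.grab_frame("wrist"); cv2.imwrite("pics/w14.png",p[:,:,::-1]); np.savez("pics/w14.npz",p=p,d=d,**C)
p,d=manip.grab_frame("scene"); cv2.imwrite("pics/s4.png",p[:,:,::-1])
print(manip.current_time())
E
```

```text
[ 0.54268975 -0.06775079  0.10167427] [-0.66105674  0.08967976  0.01250219]
w 0.10662775625664438 [ 0.06780417 -0.51150695  4.19065072]
0.13136709962320264 [-1.16350482  0.24242688 -1.7112127 ] 0.10636458719729534
0.19081566479109907 [-0.2507103   0.02190214 -1.38493698] 0.11341787017738107
0.28577773553500835 [ 0.10810612 -0.21581526 -0.41783612] 0.1112187191036759
36.1583
```

View pics/w14.png

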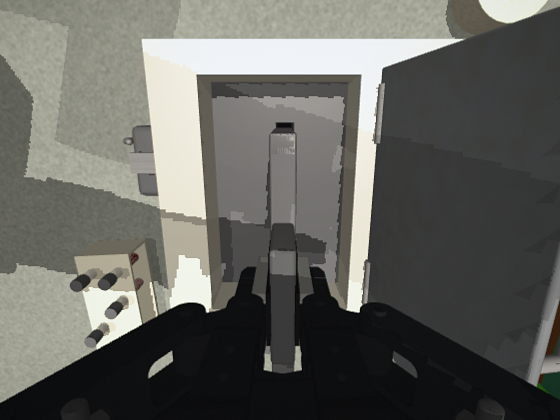

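View pics/s4.png

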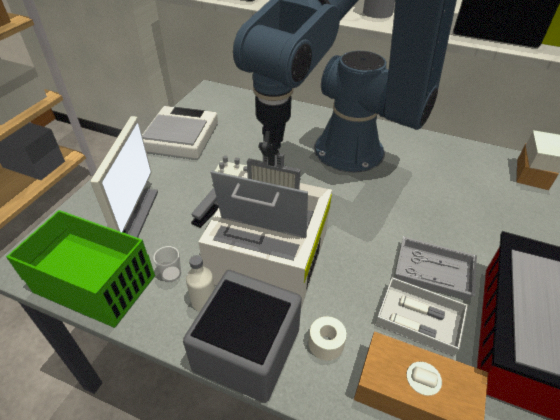

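The plate is clear of the unit with its bottom at about z = 0.20, and the flap is still open. Moving it to the panel.

```bash
python3 - <<'E'
from flap import *
from bench import manip
import cv2
n=np.array([.3015,-.9535,0]); x=np.array([0,0,-1.]); R=np.stack([x,n,np.cross(x,n)],1)
L=np.array([.5802,-.4893,0]); F=L-.08*n; F[2]=.1865
print(F,manip.inverse_kinematics(F,R),manip.current_qpos())
_,R0=pose(0,0)
manip.move_l((.48,-.20,.295),R0,max_speed=.2)
P=F-.04*n; P[2]=.27
manip.move_ptp(P,R)
manip.move_l(F,R,max_speed=.12)
manip.dwell(.3)
print(manip.current_ee_pos(),manip.current_grip_width(),manip.current_force(),manip.current_time())
for c in("scene","top","wrist"):
    C=manip.get_calibration(c)
    p,d=manip.grab_frame(c); cv2.imwrite(f"pics/f_{c}.png",p[:,:,::-1]); np.savez(f"pics/f_{c}.npz",p=p,d=d,**C)
    for k in("filter_center","lit_center"): print(c,k,[(np.round(r["at"],3).tolist(),round(r["confidence"],2)) for r in manip.look_for(c,k)])
E
```

```text
[ 0.55608 -0.41302  0.1865 ] [-7.06015925e-01  6.35387228e-01  1.26025161e+00 -4.44089210e-16
  1.24595381e+00  5.58525128e-01] [-2.09318196e-01  2.77544194e-01  1.56184273e+00 -2.47568607e-05
  1.30337684e+00 -3.00052525e-01]
[ 0.55620053 -0.41296383  0.18701688] 0.10989698726304632 [ 0.09103915 -0.00271132 -1.3876743 ] 39.3417
scene filter_center [([0.574, -0.405, 0.169], 0.59)]
scene lit_center [([0.629, -0.477, 0.157], 0.95)]
top filter_center [([0.616, -0.386, 0.156], 0.4)]
top lit_center [([0.475, -0.522, 0.209], 0.95)]
wrist filter_center [([0.577, -0.407, 0.229], 0.83)]
wrist lit_center [([0.622, -0.476, 0.206], 0.71)]
```

View pics/f_scene.png

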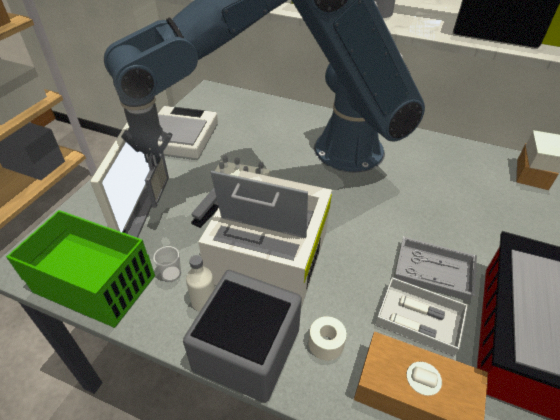

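View pics/f_wrist.png

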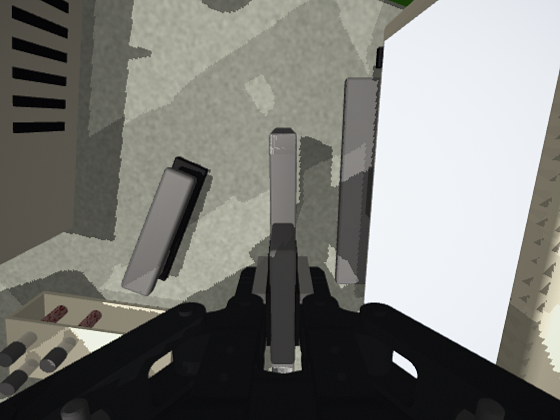

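View pics/f_top.png

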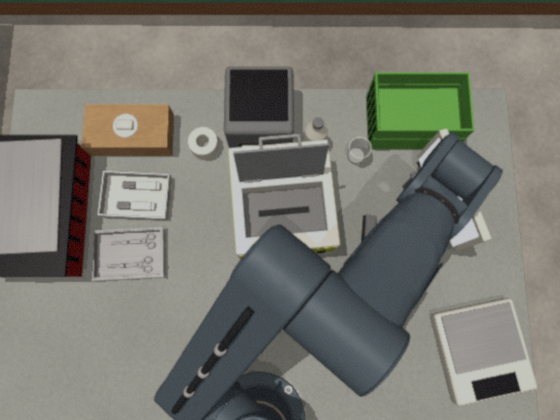

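```bash
python3 - <<'E'
from flap import *
W,p=cloud("pics/f_wrist.npz")
n=np.array([.3015,-.9535]);t=np.array([.9535,.3015]);L=np.array([.5802,-.4893])
for v in (134,150,180,210,226,240,255): 
    for u in (276,284,291):
        w=W[v,u]; print(v,u,w.round(3),"dist",round(-(w[:2]-L)@n,4),"lat",round((w[:2]-L)@t,4))
# panel plane from wrist
m=(p.min(-1)>215)&(W[...,2]>.1)&(W[...,2]<.235)&(np.arange(560)[None]>390)&(np.arange(420)[:,None]<300)
Q=W[m]; print("panel face resid",np.percentile(((Q[:,:2]-L)@n),[5,50,95]),m.sum())
W,p=cloud("pics/f_scene.npz")
m=(abs(W[...,0]-.556)<.09)&(abs(W[...,1]+.413)<.05)&(W[...,2]>.08)&(W[...,2]<.2); Q=W[m]
print(m.sum(),"scene plate dist",np.percentile(-(Q[:,:2]-L)@n,[5,50,95]).round(3),"lat",np.percentile((Q[:,:2]-L)@t,[2,98]).round(3),"z",np.percentile(Q[:,2],[1,99]).round(3))
E
```

```text
134 276 [ 0.616 -0.391  0.204] dist 0.0832 lat 0.0639
134 284 [ 0.617 -0.394  0.204] dist 0.0798 lat 0.0639
134 291 [ 0.618 -0.397  0.205] dist 0.0768 lat 0.064
150 276 [ 0.61  -0.393  0.205] dist 0.0833 lat 0.0572
150 284 [ 0.611 -0.396  0.205] dist 0.0798 lat 0.0572
150 291 [ 0.612 -0.399  0.205] dist 0.0768 lat 0.0572
180 276 [ 0.597 -0.397  0.203] dist 0.0834 lat 0.0437
180 284 [ 0.598 -0.4    0.205] dist 0.0798 lat 0.044
180 291 [ 0.599 -0.403  0.205] dist 0.0767 lat 0.044
210 276 [ 0.584 -0.401  0.204] dist 0.0834 lat 0.0299
210 284 [ 0.585 -0.404  0.204] dist 0.0798 lat 0.0299
210 291 [ 0.586 -0.407  0.204] dist 0.0765 lat 0.0299
226 276 [ 0.579 -0.402  0.212] dist 0.0833 lat 0.0247
226 284 [ 0.579 -0.406  0.211] dist 0.0798 lat 0.0245
226 291 [ 0.58  -0.409  0.211] dist 0.0767 lat 0.0246
240 276 [ 0.579 -0.403  0.229] dist 0.083 lat 0.0246
240 284 [ 0.58  -0.406  0.229] dist 0.0799 lat 0.0247
240 291 [ 0.581 -0.408  0.23 ] dist 0.0771 lat 0.025
255 276 [ 0.577 -0.404  0.239] dist 0.0828 lat 0.0225
255 284 [ 0.578 -0.406  0.239] dist 0.0799 lat 0.0225
255 291 [ 0.579 -0.409  0.24 ] dist 0.0774 lat 0.0228
panel face resid [-0.00137304 -0.0008281  -0.00026913] 35479
633 scene plate dist [0.079 0.084 0.087] lat [-0.062  0.066] z [0.107 0.199]
```

The plate is parallel to the face, 8 cm away, centred to about 1 mm, with its top edge at z = 0.205 as wanted. Handing in.

```bash
python3 - <<'E'
from bench import manip
print(manip.current_time(),manip.current_grip_width(),abs(manip.current_joint_vel()).max())
manip.sign_off()
E
```

```text
39.7917 0.106918328906075 0.0017249038583987077
the job is handed in; nothing more can be done
```

The job is done and handed in at 39.8 s of the 72 s allowed. The arm is holding the filter plate still in front of the lit panel.

**What I did:**
- **Clearing the flap:** I put the clamp in the steel tray and the pen in the pen tray, each beside its like.
- **Opening the flap:** I swung it by its handle to about 1.7 rad and let go. The last pictures show it still standing open.
- **Showing the filter:** I drew the plate straight up by its tab and brought it to the panel.

**Last checks:**
- **Plate position:** depth readings put the plate parallel to the lit face at 80 mm and centred to about 1 mm. Its top edge is at z = 0.205 m, which puts the pleats' centre at 0.155 m.
- **Grip:** the gripper is closed on the tab at about 9 mm, and the joints are at rest.
- **Bystanders:** by eye in the last pictures, the other things on the bench are where they were. I did not measure them again.

**What disagreed or failed:**
- **Clamp grasp:** the first two closes missed, passing over the clamp without moving it. The real fingertips sit about 21–24 mm behind the reported TCP, so I corrected for that from then on.
- **Contact forces:** the tips touched the flap with about 10 N during the third clamp grasp. Wrist forces reached about 27 N while opening the flap. Both are under the limits.
- **Trained networks:** some reports were off, such as the flap handle's position. At the end, the filter and lit-face centres were also off because only part of each was visible. I used depth and pixel measurements instead.

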